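# Shut the centrifuge lid and hold its front up on a levelling wedge

## Task

Press the small centrifuge's open lid down until it snaps fully shut. Then take the levelling wedge by its upright grip, push its thin end under the middle of the centrifuge's front edge until both front feet are just clear of the worktop, by about 3 mm, with the rear feet still down, and finish there still gripping the wedge flat on the worktop and touching only the wedge, so that a colleague can change the front feet. Never raise the front by more than about a centimetre, and leave the timer, the petri dish and the vial where they are.

Things in the scene. Friction and masses are not known exactly. Their poses are not given: they have to be found in the camera images.
- centrifuge: White bench centrifuge, 1.2 kg, loose. Housing 150 (x) x 140 (y) mm, from 10 to 78 mm above the worktop (88 with the lid shut), on four black feet of 20 mm diameter. Origin: on the worktop under its centre; x points from its front (display, dial; towards the robot) to its rear, z up. Under the housing is a gap 10 mm high, 84 mm wide between the front feet.
- bench_stop: Fixed U-shaped aluminium stop, 22 mm high, about 1.5 mm behind the rear of the centrifuge and about 5 mm beside its rear corners: it keeps the centrifuge from being pushed away to the rear. Origin and axes as those of the centrifuge.
- lid (a joint): Angle of the grey lid, rad: 0 = fully shut, positive = open. Hinged along the rear top edge, it stays where it is left (stiff hinge, about 1 N at the front edge moves it). Near 0.09 rad it meets a sprung detent; past about 0.04 rad it snaps down to 0 and is held there. Passing it takes about 10 N pressed down 100 mm in front of the hinge.
- lid_hinge (a point): Point on the lid's hinge axis, midway along it, 80 mm above the worktop, 66 mm behind the centrifuge's centre. The axis runs along the centrifuge's y.
- lid_front (a point): Middle of the lid's front edge on its upper face, 142 mm in front of the hinge axis and 8 mm above it when shut. The lid is a flat plate 140 mm wide, 10 mm thick; its flat upper face lies 8 mm off the hinge axis.
- front_edge (a point): Middle of the lower front edge of the housing, which the wedge has to lift: 75 mm in front of the centrifuge's centre, 10 mm above the worktop while all feet are down.
- front_foot_l (a point): Underside centre of the front foot at the centrifuge's +y side, 58 mm in front of its centre, 52 mm to the side; z = 0 when it stands on the worktop.
- front_foot_r (a point): The same for the front foot at its -y side.
- rear_foot_l (a point): Underside centre of the rear foot at its +y side, 58 mm behind its centre; the centrifuge tips about the rear feet.
- rear_foot_r (a point): The same for the rear foot at its -y side.
- wedge: Plain steel wedge lying on the worktop, 0.28 kg, 150 mm long (x), 44 mm wide. Origin: centre of its flat underside; x points to the thin end, z up. It is 3 mm high at the thin end (x = +75 mm), climbs evenly to 21 mm at x = -15 mm (1 in 5), then stays level. On the back stands a grip block, 36 mm along x, 24 mm across y (pinch across y), centred at x = -40 mm, 21 to 72 mm above the underside.
- wedge_grip (a point): Centre of the wedge's grip block, 40 mm behind the wedge's origin, 55 mm above its underside, 115 mm behind the thin end.
- wedge_tip (a point): Middle of the wedge's thin end, at its underside.
- thermal_cycler: Obstacle, never moves: tall beige bench instrument, 0.42 m high, about 0.25 m wide, between wedge and centrifuge. Its front, with green feet, comes to about 0.29 m nearer the robot than its origin (under its middle): draw the tool back to about 0.4 m from the base axis when swinging past it.
- timer: Bystander: white bench timer, 66 x 66 x 17 mm, lying face up; origin centre of its underside.
- petri: Bystander: petri dish, 60 mm diameter, 15 mm high; origin centre of its underside.
- vial: Bystander: white vial with cap, 22 mm diameter, 54 mm high; origin centre of its underside.

How it is judged:
By the outcome, as a careful person would: the job done as asked, in the order asked, and still so for the second after the job is handed in, while the arm keeps its last pose, push and grip.
It also fails if it takes over 72 s, if anything falls off the work surface, if the arm or the gripper's body presses on something with over 40 N, if the wrist force passes 120 N, or if a joint passes its speed limit or range.

## Robot

A 6-joint arm with a two-finger parallel gripper is mounted at the origin on a cart in front of the work surface, level with it; the furniture and walls round the work are solid. World frame = base frame: x ahead of the robot, y to its left, z up, the work surface at z = 0. Lengths are in m, angles in rad, forces in N, time in s.
With the tool pointing down it reaches from about 0.375 to 0.975 m from the base axis. Payload 3.8 kg.
Tool frame: the origin (TCP) lies between the finger pads; the fingertips stand 17 mm ahead of it and the grasp point (between the pads) lies 2 mm behind it; z points along the fingers, y is the line along which they close (so a half turn about z gives the same grasp; the last joint's range is limited). The gripper opens to 85 mm and grips with 20 to 120 N. Pads are 22 mm wide; open, the fingers measure 114 mm over their backs; the gripper's body (76 mm by 85 mm) begins 54 mm behind the grasp point. The pads swing forward as they close: fully open they stand 13 mm farther back than shut.
Start: joints at [1.242, 0.264, 1.604, -0, 1.274, -0.037], TCP at [0.194, 0.646, 0.248] pointing down, gripper open.
Joint ranges: [-2.63, 2.63], [-0.94, 2.18], [0.31, 2.57], [-1.31, 4.45], [0, 2.66], [-2.55, 2.55]. Speed limits (rad/s): [2.57, 2.57, 3.14, 3.14, 3.14, 3.14].

## Interface

Orientations are given as a rotation vector (axis times angle).
In Python, from workcell import bot gives the robot as it stands.
- The arm moves only by the tool play_rows, never from a script. Its argument "steps" is one flat list of numbers, 4 for each row, row after row: the shift along the tool's x, y, z in m, then the turn about the tool's z in rad. A call has 1 to 10 rows; each row is the pose to reach, as a shift and turn from the pose commanded when the call began, along the tool's axes at that moment; what a row does not reach only later rows make up. A row lasts 1/8 s, in which the tool goes at most 62.5 mm and 10.7 degrees, less where a joint would pass 70% of its speed; a pose out of reach is approached as far as the arm can. A call with a gripper value outside its range is refused whole. "jaw" is the closure in counts, from 0 (fully open) to 255 (shut), set as the call begins (left out, the last holds). The fingers move at their own pace and stop on an object; "grip_force" is the grip in N (left out, the last holds). Time passes only in rows, so rows that repeat a pose let the fingers close. It gives the time, the measured TCP pose, the force, the opening and the grip force at its end, in the units of the state.
- bot.read_state(): the state, without advancing time (a new reading comes with each control period).
- bot.read_camera(name): name is "scene" or "top" or "wrist"; returns a dict with "pixels" (480x640x3 uint8, blue, green, red), "mtx" (3x3 intrinsics, pixels), "R" (3x3) and "t" (3): a world point X has camera coordinates R X + t. Camera axes: x right, y down, z forward; pixel columns grow to the right and rows downward; lengths in m; the calibration is good to about 2 mm. A picture is of the moment at which its call begins. There is no depth.
- bot.finish_job(): hands the job in; it is judged then, once.
The state is a dict: "time": time; "q": joint angles; "joint_vel": joint speeds; "joint_torque": joint torques, N m; "tool_pos": TCP position; "tcp_rot": TCP orientation; "wrist_force": force on the tool from outside, world axes, zero at the start; "torque": the same for the moment, N m; "width": opening from 0.0 (shut) to 1.0 (fully open); "grip_force": force on a finger pad.
Only numpy, scipy, OpenCV 4.12 (cv2) and the standard library are available. Lean on these libraries where they do the work, as an engineer would, in place of code of your own. Each camera call takes 0.05 s, during which the arm holds its last target. There are 200 camera calls.

## Working session

There is one attempt and no reset: what is moved stays moved. The work goes in short steps, Python scripts to look and compute and a tool call to move; the robot and the scene stay as the last step left them, time stands still between calls to the robot, and variables do not carry over. Pictures are saved under pics/ and viewed, at most 10 in all, crops included, and the job is handed in when it is done.

Besides the shell and the picture viewer there is one more tool, called by a JSON object that holds its "api" and its "payload". play_rows: Moves the arm, as the interface text tells. Its arguments: {"type":"object","properties":{"steps":{"type":"array"},"jaw":{"type":"number"},"grip_force":{"type":"number"}},"required":["steps"]}

```bash
ls; mkdir -p pics; cat > h.py <<'E'
import numpy as np, cv2
from workcell import bot
from scipy.spatial.transform import Rotation as Ro
def snap(n,f):
    c=bot.read_camera(n); cv2.imwrite('pics/'+f,c['pixels']); np.savez('pics/'+f[:-4]+'.npz',mtx=c['mtx'],R=c['R'],t=c['t']); return c
def load(f): return np.load('pics/'+f+'.npz')
def ray(c,u,v,z):
    R,t=c['R'],c['t']; o=-R.T@t; d=R.T@np.linalg.inv(c['mtx'])@[u,v,1.]; return o+d*(z-o[2])/d[2]
def proj(c,X):
    p=c['mtx']@(c['R']@np.array(X,float)+c['t']); return p[:2]/p[2]
def tri(obs):
    A=np.zeros((3,3));b=np.zeros(3)
    for c,u,v in obs:
        o=-c['R'].T@c['t'];d=c['R'].T@np.linalg.inv(c['mtx'])@[u,v,1.];d/=np.linalg.norm(d);M=np.eye(3)-np.outer(d,d);A+=M;b+=M@o
    return np.linalg.solve(A,b)
E
python3 - <<'E'
from h import *
a=snap('scene','scene0.png');b=snap('top','top0.png')
s=bot.read_state();print(s)
for c in(a,b):print(-c['R'].T@c['t'],c['mtx'][0,0])
E
```

```text
pics
{'time': 0.1, 'q': array([ 1.24209230e+00,  2.64671894e-01,  1.60525647e+00,  1.49767011e-05,
        1.27370626e+00, -3.69061832e-02]), 'joint_vel': array([-6.76059250e-04, -5.14353716e-05, -3.01968067e-03, -6.65326983e-04,
        7.14716477e-04, -1.40439211e-03]), 'joint_torque': array([-2.61061189e-05, -5.16709614e+01, -3.68591952e+01, -9.78167009e-05,
        6.17957034e-03,  9.69413179e-06]), 'tool_pos': array([0.19397614, 0.64586396, 0.2470802 ]), 'tcp_rot': array([-0.45668118, -3.10783142,  0.0031496 ]), 'wrist_force': array([ 0.33895393, -0.03811432,  0.59837052]), 'torque': array([-0.04669156, -0.02752087,  0.00048229]), 'grip_force': 0.0, 'width': 1.003021454055049}
[-0.40009012 -0.30091423  1.24121875] 564.2727601585434
[ 0.32611848 -0.03551649  1.48210067] 452.1915766491607
```

View pics/scene0.png

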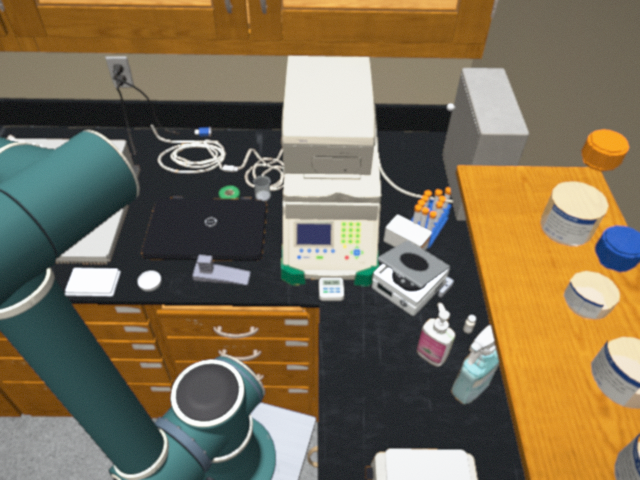

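View pics/top0.png

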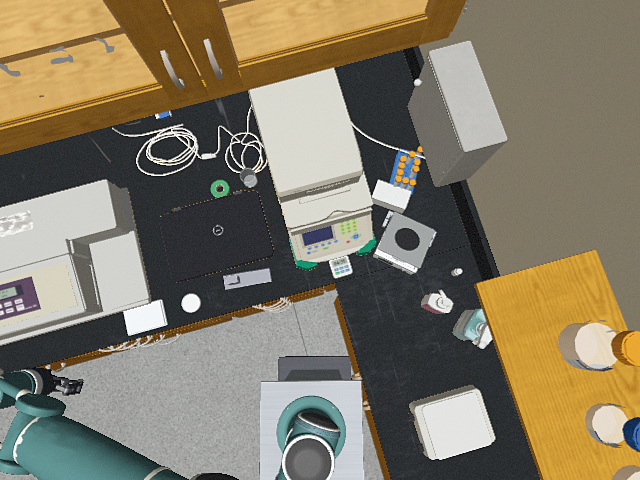

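Wedge is at about (247,278) in top and (221,271) in scene. The centrifuge is at about (405,242) in top and (410,275) in scene, with the cycler between them. Next, enlarged crops.

```bash
python3 - <<'E'
from h import *
t=cv2.imread('pics/top0.png');s=cv2.imread('pics/scene0.png')
f=lambda im,x,y,w,h:cv2.resize(im[y:y+h,x:x+w],None,fx=5,fy=5,interpolation=cv2.INTER_CUBIC)
# each tile 400x300 => 80x60 px at x5
o=np.vstack([np.hstack([f(t,365,205,80,60),f(s,365,235,80,60)]),np.hstack([f(t,215,250,80,60),f(s,185,240,80,60)])])
for k in range(0,800,50):cv2.line(o,(k,0),(k,4),(0,0,255),1);cv2.line(o,(k,300),(k,304),(0,0,255),1)
for k in range(0,600,50):cv2.line(o,(0,k),(4,k),(0,0,255),1);cv2.line(o,(400,k),(404,k),(0,0,255),1)
cv2.imwrite('pics/crop0.png',o)
a=load('top0');b=load('scene0');print(proj(a,[0,0,0]),proj(b,[0,0,0]))
print(ray(a,247,278,0.02),ray(a,405,242,.08),ray(b,221,271,.02))
E
```

```text
[311.22988102 431.19792785] [227.1780626  460.29664271]
[0.47596881 0.20367466 0.02      ] [ 0.57718167 -0.30201395  0.08      ] [0.47764688 0.20471373 0.02      ]
```

View pics/crop0.png

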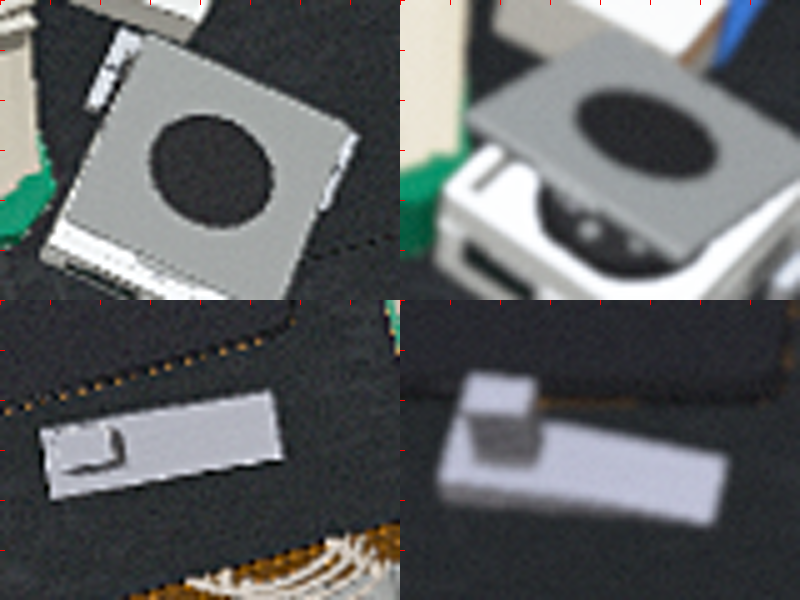

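```bash
cat > fit.py <<'E'
from h import *
from scipy.optimize import least_squares
T=load('top0');S=load('scene0')
def P(x0,y0,X,Y): return np.array([x0+(X+.5)/5-.5,y0+(Y+.5)/5-.5])
def W(p,l):
    c,s=np.cos(p[2]),np.sin(p[2]);return [p[0]+c*l[0]-s*l[1],p[1]+s*l[0]+c*l[1],l[2]]
wo=[(T,P(215,250,270,91),(.075,.022,.003)),(T,P(215,250,284,159),(.075,-.022,.003)),(T,P(215,250,40,130),(-.075,.022,.021)),(T,P(215,250,50,198),(-.075,-.022,.021)),
(S,P(185,240,328,156),(.075,.022,.003)),(S,P(185,240,314,222),(.075,-.022,.003)),(S,P(185,240,41,182),(-.075,-.022,.021))]
def lid(d,y,a,h=.008): # d in front of hinge
    return (.066-d*np.cos(a)+h*np.sin(a)*1, y, .08+d*np.sin(a)+h*np.cos(a))
lo=[(T,P(365,205,65,215),(.142,.07)),(T,P(365,205,145,32),(None,.07)),(T,P(365,205,357,135),(None,-.07)),
(S,P(365,235,470-400,112),(.142,.07)),(S,P(365,235,290,260),(.142,-.07)),(S,P(365,235,215,30),(None,.07))]
if __name__=='__main__':
    f=lambda p:np.concatenate([proj(c,W(p,l))-uv for c,uv,l in wo])
    r=least_squares(f,[.47,.2,-1.4]);print('wedge',r.x,r.fun.round(1))
    print('grip',W(r.x,(-.04,0,.055)),'tip',W(r.x,(.075,0,0)))
    g=lambda p:np.concatenate([proj(c,W(p,lid(l[0] or p[4],l[1],p[3])))-uv for c,uv,l in lo])
    q=least_squares(g,[.57,-.3,-.5,.3,0]);print('cent',q.x,q.fun.round(1))
    np.savez('fit.npz',w=r.x,c=q.x)
    ims=[]
    for c,n,(x,y) in((T,'top0',(360,200)),(S,'scene0',(360,230))):
        im=cv2.imread(f'pics/{n}.png')[y:y+100,x:x+100];im=cv2.resize(im,None,fx=4,fy=4,interpolation=cv2.INTER_CUBIC)
        def L(a,b,col):
            A,B=[((proj(c,W(q.x,v))-[x,y]+.5)*4).astype(int) for v in(a,b)];cv2.line(im,tuple(map(int,A)),tuple(map(int,B)),col,1)
        for z in(.01,.078):
            k=[(-.075,.07,z),(-.075,-.07,z),(.075,-.07,z),(.075,.07,z)]
            for i in range(4):L(k[i],k[(i+1)%4],(0,0,255))
        a=q.x[3];k=[lid(.142,.07,a),lid(.142,-.07,a),lid(0,-.07,a),lid(0,.07,a)]
        for i in range(4):L(k[i],k[(i+1)%4],(0,255,0))
        ims.append(im)
    cv2.imwrite('pics/ov0.png',np.hstack(ims))
E
python3 fit.py
```

```text
wedge [ 0.47563114  0.20384041 -1.38914441] [ 0.5 -0.1  0.  -0.6  0.4  0.3  0.5  0.  -0.5  0.6 -0.4 -0.2 -0.4 -0.5]
grip [np.float64(0.46840495340387284), np.float64(0.24318226960324033), 0.055] tip [np.float64(0.4891802277659947), np.float64(0.1300744096854673), 0]
cent [ 5.79896621e-01 -3.04651168e-01 -4.71235054e-01  3.14285448e-01
 -4.94006894e-04] [ 1.1 -0.2  1.4  0.9 -0.3 -0.6 -0.8  0.  -0.3 -0.1 -0.7 -0.7]
```

View pics/ov0.png

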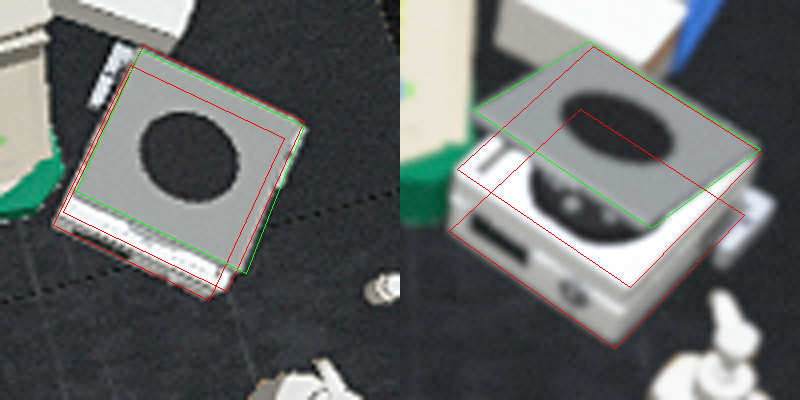

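```bash
cat > plan.py <<'E'
from h import *
def steps(wps,s=None):
    """wps: list of (x,y,z,psi), psi=world direction of tool y"""
    s=s or bot.read_state();R=Ro.from_rotvec(s['tcp_rot']).as_matrix();p=s['tool_pos'];psi0=np.arctan2(R[1,1],R[0,1])
    for w in wps:
        d=R.T@(np.array(w[:3])-p);t=-(w[3]-psi0);t=(t+np.pi)%(2*np.pi)-np.pi
        print(*[f'{v:.4f},' for v in d],f'{t:.3f},')
    print('psi0',psi0,'pos',p)
E
python3 - <<'E'
from plan import *
from fit import W,T,S
c=np.load('fit.npz')['c']
print('press',W(c,(-.053,-.01,.105)), 'feet cycler',ray(T,375,241,.02),ray(T,316,268,.0), tri([(T,375,243),(S,375,278)]))
for n,u,v in(('timer',341,267),('vial',457,271),('petri',191,303)):print(n,ray(T,u,v,.02))
print('edge',W(c,(-.075,0,.01)))
P=[]
ph=np.linspace(1.28,-.485,21)[1:];r=np.r_[np.linspace(.674,.43,8)[1:],np.full(13,.43)]
w=[(r[i]*np.cos(ph[i]),r[i]*np.sin(ph[i]),.25,ph[i]) for i in range(20)]
steps(w)
E
```

```text
press [np.float64(0.5281333117484264), np.float64(-0.28949993558755255), 0.105] feet cycler [ 0.59254895 -0.21527185  0.02      ] [ 0.50826321 -0.02037105  0.        ] [ 0.58771903 -0.21325215  0.00191222]
timer [ 0.5080592 -0.1019127  0.02     ]
vial [ 0.49032037 -0.47709273  0.02      ]
petri [0.39758008 0.38280825 0.02      ]
edge [np.float64(0.5130710005775616), np.float64(-0.27060213724509896), 0.01]
-0.0557, -0.0377, -0.0028, 0.087,
-0.1055, -0.0794, -0.0028, 0.175,
-0.1485, -0.1246, -0.0027, 0.264,
-0.1843, -0.1726, -0.0026, 0.352,
-0.2130, -0.2223, -0.0025, 0.440,
-0.2344, -0.2729, -0.0024, 0.528,
-0.2487, -0.3236, -0.0023, 0.617,
-0.2787, -0.3469, -0.0022, 0.705,
-0.3065, -0.3727, -0.0022, 0.793,
-0.3319, -0.4009, -0.0021, 0.881,
-0.3547, -0.4312, -0.0021, 0.970,
-0.3747, -0.4634, -0.0020, 1.058,
-0.3919, -0.4972, -0.0019, 1.146,
-0.4059, -0.5325, -0.0019, 1.234,
-0.4169, -0.5688, -0.0018, 1.323,
-0.4245, -0.6059, -0.0017, 1.411,
-0.4289, -0.6436, -0.0016, 1.499,
-0.4300, -0.6815, -0.0016, 1.587,
-0.4277, -0.7194, -0.0015, 1.676,
-0.4220, -0.7569, -0.0014, 1.764,
psi0 1.2789941709929886 pos [0.19397614 0.64586396 0.2470802 ]
```

{"api": "play_rows", "payload": {"steps": [-0.056,-0.038,-0.003,0.087,-0.106,-0.079,-0.003,0.175,-0.149,-0.125,-0.003,0.264,-0.184,-0.173,-0.003,0.352,-0.213,-0.222,-0.003,0.44,-0.234,-0.273,-0.003,0.528,-0.249,-0.324,-0.003,0.617,-0.279,-0.347,-0.003,0.705,-0.307,-0.373,-0.003,0.793,-0.332,-0.401,-0.003,0.88], "jaw": 255}}

```text
time: 1.35
tool_pos: [0.397, 0.1656, 0.251]
tcp_rot: [-1.741, -2.615, 0.0]
wrist_force: [0.7, 1.0, 0.1]
width: 0.002
grip_force: 0.0
```

```bash
python3 - <<'E'
from plan import *
s=bot.read_state();print(s['time'],s['q'],s['width'])
ph=np.linspace(1.28,-.485,21)[11:]
steps([(.43*np.cos(a),.43*np.sin(a),.25,a) for a in ph])
E
```

```text
1.35 [ 3.37312992e-01 -2.17727980e-01  2.09097796e+00 -1.05602181e-05
  1.26844885e+00 -5.87135836e-02] 0.0015458787400995228
-0.0369, -0.0018, 0.0010, 0.087,
-0.0745, -0.0067, 0.0010, 0.175,
-0.1116, -0.0150, 0.0010, 0.263,
-0.1477, -0.0265, 0.0010, 0.352,
-0.1827, -0.0411, 0.0010, 0.440,
-0.2163, -0.0587, 0.0010, 0.528,
-0.2482, -0.0793, 0.0010, 0.616,
-0.2782, -0.1025, 0.0010, 0.705,
-0.3059, -0.1284, 0.0010, 0.793,
-0.3314, -0.1565, 0.0010, 0.881,
psi0 0.39602972025181876 pos [0.39700895 0.16562104 0.25102537]
```

{"api": "play_rows", "payload": {"steps": [-0.037,-0.002,0,0.087,-0.075,-0.007,0,0.175,-0.112,-0.015,0,0.263,-0.148,-0.027,0,0.352,-0.183,-0.041,0,0.44,-0.216,-0.059,0,0.528,-0.248,-0.079,0,0.616,-0.278,-0.103,0,0.705,-0.306,-0.128,0,0.793,-0.331,-0.157,0,0.88]}}

```text
time: 2.6
tool_pos: [0.38, -0.2001, 0.2509]
tcp_rot: [-2.689, -1.624, 0.0]
wrist_force: [0.3, -0.4, 0.1]
width: 0.003
grip_force: 0.0
```

```bash
python3 - <<'E'
from plan import *
c=snap('wrist','wr1.png')
print('cam',-c['R'].T@c['t'])
steps([(.528,-.2895,.25,-.485),(.528,-.2895,.17,-.485),(.528,-.2895,.105,-.485)])
E
```

```text
cam [ 0.41365513 -0.13504732  0.37717147]
-0.0060, 0.1727, 0.0008, -0.003,
-0.0057, 0.1728, 0.0808, -0.003,
-0.0055, 0.1728, 0.1458, -0.003,
psi0 -0.4878548078868168 pos [ 0.37824284 -0.20320828  0.25090035]
```

View pics/wr1.png

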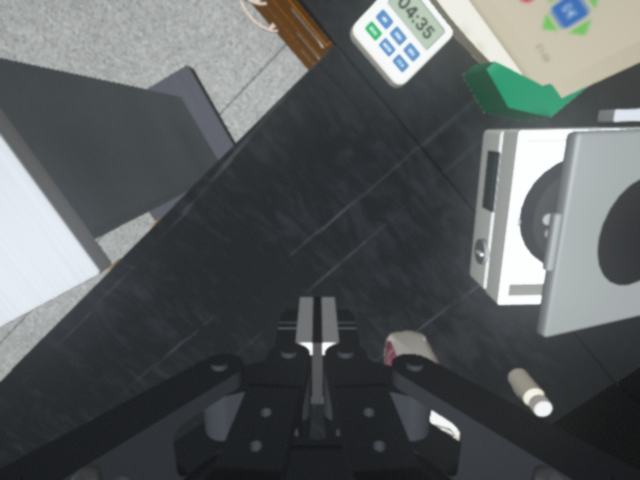

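```bash
python3 - <<'E'
from plan import *
from fit import *
c0=np.load('fit.npz')['c'];w=load('wr1')
for l in((-.075,.07,.078),(-.075,-.07,.078),(-.075,.07,.01),(-.075,-.07,.01),lid(.142,.07,c0[3]),lid(.142,-.07,c0[3])):print(proj(w,W(c0,l)).round())
print('bottle',ray(T,432,300,.1),ray(T,437,303,.17),tri([(T,432,297),(S,443,312)]))
E
```

```text
[522. 131.]
[499. 305.]
[484. 130.]
[469. 275.]
[580. 132.]
[544. 338.]
bottle [ 0.39410427 -0.37161234  0.1       ] [ 0.38194065 -0.3684262   0.17      ] [ 0.40425565 -0.37697706  0.15224894]
```

Wrist view: centrifuge front corners near (518,130) and (498,304), which matches the fit. Vial is at (535,390), timer at (400,30), and the soap bottle is clear. Moving over the lid.

{"api": "play_rows", "payload": {"steps": [-0.002,0.058,0,0,-0.004,0.115,0,0,-0.006,0.173,0,0,-0.006,0.173,0.04,0,-0.006,0.173,0.08,0,-0.006,0.173,0.1,0,-0.006,0.173,0.118,0,-0.006,0.173,0.124,0,-0.006,0.173,0.13,0]}}

```text
time: 3.78
tool_pos: [0.5321, -0.2849, 0.1224]
tcp_rot: [2.685, 1.627, 0.002]
wrist_force: [-0.2, -0.6, 1.1]
width: 0.001
grip_force: 0.4
```

{"api": "play_rows", "payload": {"steps": [0,0,0.004,0,0,0,0.008,0,0,0,0.011,0,0,0,0.013,0,0,0,0.014,0]}}

```text
time: 4.4
tool_pos: [0.5313, -0.2844, 0.1068]
tcp_rot: [-2.687, -1.628, -0.0]
wrist_force: [-0.5, 0.5, 0.9]
width: -0.001
grip_force: 0.0
```

{"api": "play_rows", "payload": {"steps": [0,0,0.001,0,0,0,0.002,0,0,0,0.003,0,0,0,0.004,0,0,0,0.004,0]}}

```text
time: 5.03
tool_pos: [0.5314, -0.2845, 0.1049]
tcp_rot: [2.686, 1.628, 0.0]
wrist_force: [-3.4, 2.1, 10.0]
width: -0.005
grip_force: 4.4
```

{"api": "play_rows", "payload": {"steps": [0,0,-0.05,0,0,0,-0.11,0,0,-0.02,-0.15,0,0,-0.08,-0.15,0,0.003,-0.14,-0.15,0,0.006,-0.173,-0.15,0,0.006,-0.173,-0.15,0], "jaw": 0}}

```text
time: 5.9
tool_pos: [0.3791, -0.198, 0.2532]
tcp_rot: [2.686, 1.628, 0.0]
wrist_force: [0.2, -0.1, 0.3]
width: 0.998
grip_force: 0.0
```

```bash
python3 - <<'E'
from plan import *
s=bot.read_state();print(s['time'])
c=snap('top','top1.png');d=snap('scene','scene1.png')
f=lambda im,x,y:cv2.resize(im['pixels'][y:y+80,x:x+80],None,fx=5,fy=5,interpolation=cv2.INTER_CUBIC)
cv2.imwrite('pics/crop1.png',np.hstack([f(c,365,200),f(d,365,235)]))
p0=np.arctan2(s['tool_pos'][1],s['tool_pos'][0]);ph=np.linspace(p0,.479,11)[1:];ps=np.linspace(-.487,.182,11)[1:]
steps([(.43*np.cos(a),.43*np.sin(a),.25,b) for a,b in zip(ph,ps)])
E
```

```text
5.9
0.0415, -0.0021, 0.0037, -0.061,
0.0823, -0.0080, 0.0037, -0.128,
0.1224, -0.0178, 0.0037, -0.195,
0.1614, -0.0314, 0.0036, -0.262,
0.1989, -0.0487, 0.0036, -0.329,
0.2345, -0.0695, 0.0036, -0.395,
0.2680, -0.0936, 0.0035, -0.462,
0.2991, -0.1208, 0.0035, -0.529,
0.3274, -0.1509, 0.0034, -0.596,
0.3526, -0.1835, 0.0033, -0.663,
psi0 -0.4810147398779895 pos [ 0.38112045 -0.1993375   0.25373114]
```

View pics/crop1.png

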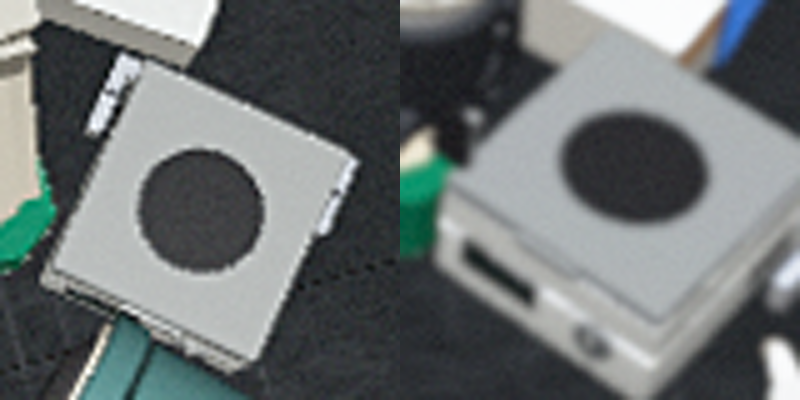

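Lid is flush and shut. Top-view corners: (147,62), (357,160), (46,266), (247,370). Moving to the wedge.

{"api": "play_rows", "payload": {"steps": [0.042,-0.002,0.003,-0.061,0.082,-0.008,0.003,-0.128,0.122,-0.018,0.003,-0.195,0.161,-0.031,0.003,-0.262,0.199,-0.049,0.003,-0.329,0.235,-0.07,0.003,-0.395,0.268,-0.094,0.003,-0.462,0.299,-0.121,0.003,-0.529,0.327,-0.151,0.003,-0.596,0.353,-0.184,0.003,-0.663]}}

```text
time: 7.25
tool_pos: [0.3818, 0.2008, 0.2504]
tcp_rot: [2.008, 2.416, 0.001]
wrist_force: [0.8, 0.3, -0.3]
width: 1.0
grip_force: 0.0
```

```bash
python3 - <<'E'
from plan import *
from fit import *
q=lambda x,y,X,Y:P(x,y,X,Y)
T1=load('top1');S1=load('scene1')
lo=[(T1,q(365,200,147,62),(0,.07)),(T1,q(365,200,357,160),(0,-.07)),(T1,q(365,200,46,266),(.142,.07)),(T1,q(365,200,247,362),(.142,-.07)),
(S1,q(365,235,50,180),(.142,.07)),(S1,q(365,235,263,325),(.142,-.07)),(S1,q(365,235,215,35),(0,.07))]
g=lambda p:np.concatenate([proj(c,W(p,lid(l[0],l[1],0)))-uv for c,uv,l in lo])
r=least_squares(g,[.57,-.3,-.5],loss='soft_l1');print(r.x,r.fun.round(1));np.savez('fit1.npz',c=r.x)
c=snap('wrist','wr2.png')
w=np.load('fit.npz')['w']
for l in((.075,.022,.003),(.075,-.022,.003),(-.022,.012,.072),(-.058,.012,.072),(-.022,-.012,.072),(-.058,-.012,.072)):print(proj(c,W(w,l)).round())
steps([(.4684,.2432,.25,.182),(.4684,.2432,.15,.182),(.4684,.2432,.052,.182)])
E
```

```text
[ 0.57939787 -0.30458118 -0.47827844] [ 0.9  0.7 -0.6  0.6  1.8 -0.4  2.6  0.5 -0.6 -1.  -0.1 -0.2 -1.1 -1.1]
[428. 290.]
[386. 290.]
[450. 212.]
[455. 166.]
[420. 212.]
[423. 166.]
0.0216, 0.0943, 0.0004, 0.006,
0.0212, 0.0944, 0.1004, 0.006,
0.0208, 0.0945, 0.1984, 0.006,
psi0 0.18782831159140786 pos [0.37979972 0.20436753 0.25035802]
```

View pics/wr2.png

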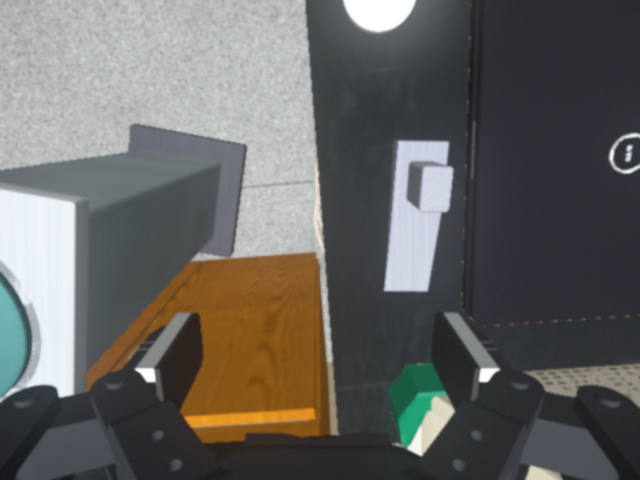

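Wrist view matches the prediction: tip corners (428,291) and (385,291), grip top (453,167)–(420,212). Descending to grip.

{"api": "play_rows", "payload": {"steps": [0.011,0.047,0.03,0,0.021,0.094,0.06,0.006,0.021,0.0945,0.1,0.006,0.021,0.0945,0.14,0.006,0.021,0.0945,0.175,0.006,0.021,0.0945,0.195,0.006,0.021,0.0945,0.198,0.006,0.021,0.0945,0.198,0.006]}}

```text
time: 8.3
tool_pos: [0.471, 0.237, 0.0524]
tcp_rot: [2.018, 2.408, 0.001]
wrist_force: [1.1, 0.0, 0.6]
width: 1.001
grip_force: 0.0
```

{"api": "play_rows", "payload": {"steps": [0,0,0,0,0,0,0,0,0,0,0,0,0,0,0,0,0,0,0,0,0,0,0,0], "jaw": 255, "grip_force": 80}}

```text
time: 9.05
tool_pos: [0.4704, 0.2369, 0.0529]
tcp_rot: [2.017, 2.408, 0.001]
wrist_force: [-1.2, -0.9, 5.0]
width: 0.273
grip_force: 79.2
```

```bash
python3 - <<'E'
from plan import *
s=bot.read_state();print(s['q'],s['width'],s['wrist_force'])
snap('wrist','wr3.png')
p0=s['tool_pos'];x,y=p0[:2];print(p0)
# lift, retreat to r=.43, swing
a0=np.arctan2(y,x)
print('path'); steps([(x,y,p0[2]+.1,.182),(.43*np.cos(a0),.43*np.sin(a0),.25,.182)])
E
```

```text
[ 4.19247318e-01  1.92370701e-01  2.08981832e+00 -1.98612658e-05
  8.58670706e-01  2.43222149e-01] 0.2730089730469651 [-1.24299521 -0.94276099  4.98616132]
[0.47039041 0.23689439 0.05292925]
path
0.0000, 0.0001, -0.1000, -0.006,
-0.0277, -0.0925, -0.1971, -0.006,
psi0 0.1760786336729972 pos [0.47038574 0.23690098 0.05292107]
```

```bash
python3 - <<'E'
from plan import *
s=bot.read_state();s['tool_pos']=np.array([.4704,.2369,.0529])
w=[(.4704,.2369,.07,.176),(.4704,.2369,.12,.176),(.450,.2269,.17,.176),(.41,.207,.21,.176),(.372,.187,.24,.176),(.357,.180,.25,.176)]
for a in np.linspace(.467,.0,8)[1:5]:w.append((.4*np.cos(a),.4*np.sin(a),.25,.176))
steps(w,s)
E
```

```text
0.0000, 0.0000, -0.0171, 0.000,
0.0000, 0.0000, -0.0671, 0.000,
-0.0063, -0.0218, -0.1171, 0.000,
-0.0188, -0.0646, -0.1571, 0.000,
-0.0319, -0.1055, -0.1872, 0.000,
-0.0361, -0.1215, -0.1972, 0.000,
-0.0619, -0.1145, -0.1972, 0.000,
-0.0881, -0.1094, -0.1972, 0.000,
-0.1145, -0.1061, -0.1972, 0.000,
-0.1412, -0.1046, -0.1972, 0.000,
psi0 0.1760786336729972 pos [0.4704 0.2369 0.0529]
```

{"api": "play_rows", "payload": {"steps": [0,0,-0.017,0,0,0,-0.067,0,-0.006,-0.022,-0.117,0,-0.019,-0.065,-0.157,0,-0.032,-0.105,-0.187,0,-0.036,-0.121,-0.197,0,-0.062,-0.114,-0.197,0,-0.088,-0.109,-0.197,0,-0.114,-0.106,-0.197,0,-0.141,-0.105,-0.197,0]}}

```text
time: 10.35
tool_pos: [0.391, 0.0787, 0.2494]
tcp_rot: [-2.017, -2.408, 0.0]
wrist_force: [1.0, -0.1, -3.3]
width: 0.272
grip_force: 79.4
```

{"api": "play_rows", "payload": {"steps": [0,0,0,0]}}

```text
time: 10.48
tool_pos: [0.391, 0.0783, 0.2493]
tcp_rot: [-2.021, -2.405, 0.001]
wrist_force: [0.6, -0.5, -3.2]
width: 0.27
grip_force: 79.2
```

```bash
python3 - <<'E'
from plan import *
s=bot.read_state();print(s['tool_pos'],s['width'],s['grip_force'],s['q'])
snap('wrist','wr4.png')
w=[]
for a in (.12,.04,-.04,-.12):w.append((.4*np.cos(a),.4*np.sin(a),.25,.176))
for i,a in enumerate(np.linspace(-.12,-.487,7)[1:]):
    r=.4+.005*i;w.append((r*np.cos(a),r*np.sin(a),.25,.176+.92*(i+1)/6))
steps(w)
E
```

```text
[0.39102211 0.07829072 0.24929329] 0.2696669336484779 79.2266035079956 [ 1.35345460e-01 -2.85116135e-01  2.14570794e+00 -2.74175092e-04
  1.28151780e+00 -3.78132966e-02]
-0.0318, 0.0007, -0.0007, -0.002,
-0.0637, -0.0023, -0.0007, -0.002,
-0.0952, -0.0079, -0.0007, -0.002,
-0.1261, -0.0159, -0.0008, -0.002,
-0.1493, -0.0237, -0.0008, -0.155,
-0.1740, -0.0283, -0.0008, -0.309,
-0.1986, -0.0346, -0.0008, -0.462,
-0.2231, -0.0425, -0.0008, -0.615,
-0.2473, -0.0520, -0.0008, -0.769,
-0.2711, -0.0632, -0.0008, -0.922,
psi0 0.173914097066483 pos [0.39095045 0.07910457 0.24929517]
```

View pics/wr4.png

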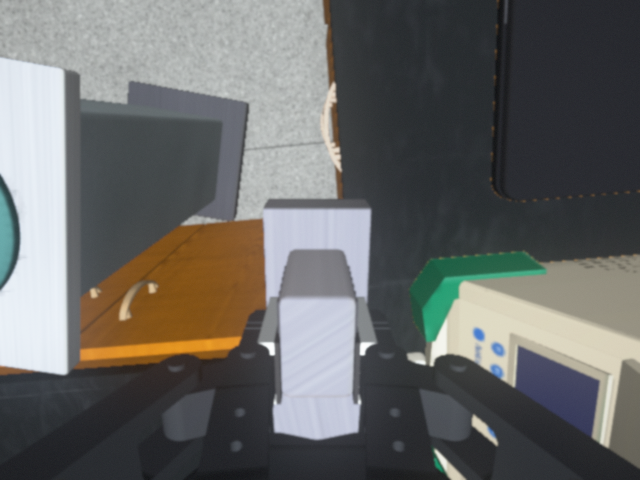

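Wrist view: wedge is held straight, with the back edge at v≈208 (u 265–369) and the grip top at v 297–395 (u 277–356). Computing the in-hand offset.

```bash
python3 - <<'E'
from plan import *
from scipy.optimize import least_squares
c=load('wr4');p=np.array([.39100,.0785,.2493]);psi=.175
def X(q,l): # wedge frame: origin offset in tool: grasp; q=dx(tip dir),dz,pitch,dyaw,dy
    R=Ro.from_euler('z',psi-np.pi/2+q[3]).as_matrix();Rp=Ro.from_euler('y',q[2]).as_matrix()
    return p+R@(Rp@(np.array(l)-[-.04,0,.055])+[q[0],q[4],q[1]])
o=[((265,208),(-.075,-.022,.021)),((369,208),(-.075,.022,.021)),((277,297),(-.058,-.012,.072)),((356,297),(-.058,.012,.072)),((274,396),(-.022,-.012,.072)),((355,396),(-.022,.012,.072)),((264,200),(-.075,-.022,0)) ][:6]
g=lambda q:np.concatenate([proj(c,X(q,l))-uv for uv,l in o])
r=least_squares(g,np.zeros(5));print(r.x.round(4),r.fun.round(1));print('tip rel TCP',(X(r.x,(.075,0,0))-p).round(4),(X(r.x,(-.075,0,0))-p).round(4))
E
```

```text
[-0.0057 -0.     -0.0049 -0.0148 -0.0012] [-1.2 -0.8  0.8  0.5 -0.4 -1.2 -0.2 -0.3  4.5  0.6 -3.6  1.3]
tip rel TCP [ 0.0162 -0.1083 -0.0545] [-0.0077  0.0398 -0.0552]
```

{"api": "play_rows", "payload": {"steps": [-0.032,0,0,0,-0.064,-0.002,0,0,-0.095,-0.008,0,0,-0.126,-0.016,0,0,-0.149,-0.024,0,-0.155,-0.174,-0.028,0,-0.309,-0.199,-0.035,0,-0.462,-0.223,-0.043,0,-0.615,-0.247,-0.052,0,-0.769,-0.271,-0.063,0,-0.922]}}

```text
time: 11.78
tool_pos: [0.3768, -0.198, 0.2493]
tcp_rot: [-0.726, -3.056, -0.001]
wrist_force: [0.8, -0.3, -1.5]
width: 0.268
grip_force: 79.3
```

{"api": "play_rows", "payload": {"steps": [0,0,0,0,0,0,0,0]}}

```text
time: 12.02
tool_pos: [0.3769, -0.1973, 0.2492]
tcp_rot: [-0.738, -3.053, -0.002]
wrist_force: [0.2, 0.1, -2.5]
width: 0.271
grip_force: 79.6
```

```bash
python3 - <<'E'
from plan import *
c=np.load('fit1.npz')['c'];yaw=-.475;u=np.array([np.cos(yaw),np.sin(yaw)])
E=c[:2]-.075*u;print(E)
q=E-.126*u;psi=yaw+np.pi/2
steps([(*q,.25,psi),(*q,.07,psi),(*q,.055,psi)])
E
```

```text
[ 0.51270091 -0.27028079]
-0.0281, -0.0028, -0.0009, 0.001,
-0.0282, -0.0030, 0.1791, 0.001,
-0.0283, -0.0030, 0.1941, 0.001,
psi0 1.0964569640420243 pos [ 0.37689495 -0.19731435  0.24916267]
```

{"api": "play_rows", "payload": {"steps": [-0.014,-0.0015,0.02,0,-0.028,-0.003,0.06,0,-0.028,-0.003,0.11,0,-0.028,-0.003,0.15,0,-0.028,-0.003,0.18,0,-0.028,-0.003,0.187,0,-0.028,-0.003,0.187,0]}}

```text
time: 12.9
tool_pos: [0.4008, -0.2132, 0.0626]
tcp_rot: [-0.735, -3.054, -0.0]
wrist_force: [0.6, -1.0, -1.7]
width: 0.27
grip_force: 79.4
```

{"api": "play_rows", "payload": {"steps": [0,0,0.002,0,0,0,0.004,0,0,0,0.005,0,0,0,0.006,0,0,0,0.006,0]}}

```text
time: 13.52
tool_pos: [0.4003, -0.2137, 0.0562]
tcp_rot: [-0.736, -3.054, -0.0]
wrist_force: [1.4, 1.3, -2.2]
width: 0.269
grip_force: 79.4
```

```bash
python3 - <<'E'
from plan import *
s=bot.read_state();print(s['tool_pos'],s['wrist_force'],s['torque'])
d=snap('scene','scene2.png');c=snap('top','top2.png')
f=lambda im,x,y:cv2.resize(im['pixels'][y:y+100,x:x+100],None,fx=4,fy=4,interpolation=cv2.INTER_CUBIC)
cv2.imwrite('pics/crop2.png',np.hstack([f(c,345,210),f(d,350,240)]))
E
```

```text
[ 0.400265   -0.21373492  0.05624702] [ 1.44343295  1.33874814 -2.22918039] [ 0.01326356  0.03319429 -0.02327444]
```

View pics/crop2.png

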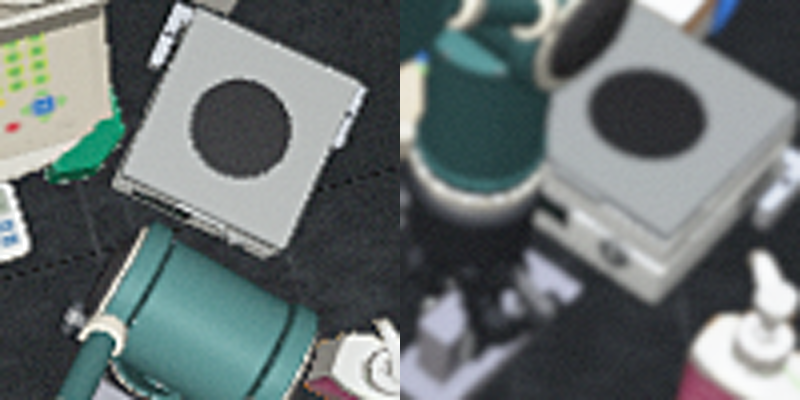

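Scene crop: the wedge tip, around (570,290), is just short of the housing front and square to it. Lowering the last millimetres.

{"api": "play_rows", "payload": {"steps": [0,0,0.001,0,0,0,0.002,0,0,0,0.002,0]}}

```text
time: 14.0
tool_pos: [0.4002, -0.2137, 0.0541]
tcp_rot: [-0.736, -3.054, -0.0]
wrist_force: [-0.3, 0.1, -3.6]
width: 0.271
grip_force: 79.4
```

{"api": "play_rows", "payload": {"steps": [0,0,0.0005,0,0,0,0.001,0,0,0,0.001,0]}}

```text
time: 14.38
tool_pos: [0.4003, -0.2137, 0.0533]
tcp_rot: [-0.736, -3.054, -0.0]
wrist_force: [-0.1, -0.5, -3.2]
width: 0.27
grip_force: 79.4
```

{"api": "play_rows", "payload": {"steps": [0,0,0.0004,0,0,0,0.0008,0,0,0,0.0008,0]}}

```text
time: 14.75
tool_pos: [0.4004, -0.2138, 0.0529]
tcp_rot: [0.736, 3.054, -0.0]
wrist_force: [-3.1, 0.9, 3.5]
width: 0.271
grip_force: 80.6
```

{"api": "play_rows", "payload": {"steps": [0,0,0.0004,0,0,0,0.0008,0,0,0,0.0008,0]}}

```text
time: 15.12
tool_pos: [0.4004, -0.2138, 0.0529]
tcp_rot: [-0.736, -3.054, -0.0]
wrist_force: [-6.3, 1.6, 12.2]
width: 0.272
grip_force: 81.8
```

{"api": "play_rows", "payload": {"steps": [-0.003,0,-0.0006,0,-0.008,0,-0.0006,0,-0.014,0,-0.0006,0,-0.02,0,-0.0006,0,-0.026,0,-0.0006,0,-0.032,0,-0.0006,0,-0.038,0,-0.0006,0,-0.042,0,-0.0006,0,-0.044,0,-0.0006,0,-0.044,0,-0.0006,0]}}

```text
time: 16.38
tool_pos: [0.4396, -0.2338, 0.0529]
tcp_rot: [-0.736, -3.054, -0.0]
wrist_force: [-3.7, 2.7, 6.7]
width: 0.273
grip_force: 80.7
```

{"api": "play_rows", "payload": {"steps": [-0.001,0,0,0,-0.003,0,0,0,-0.004,0,0,0,-0.004,0,0,0]}}

```text
time: 16.88
tool_pos: [0.4429, -0.2355, 0.0529]
tcp_rot: [-0.735, -3.053, -0.0]
wrist_force: [-4.7, 1.2, 7.7]
width: 0.272
grip_force: 80.9
```

{"api": "play_rows", "payload": {"steps": [-0.001,0,0,0,-0.003,0,0,0,-0.004,0,0,0,-0.004,0,0,0]}}

```text
time: 17.38
tool_pos: [0.4462, -0.2372, 0.0529]
tcp_rot: [-0.735, -3.053, -0.001]
wrist_force: [-6.2, 3.5, 7.7]
width: 0.271
grip_force: 81.3
```

{"api": "play_rows", "payload": {"steps": [-0.001,0,0,0,-0.003,0,0,0,-0.004,0,0,0,-0.004,0,0,0]}}

```text
time: 17.88
tool_pos: [0.4468, -0.2375, 0.0529]
tcp_rot: [-0.733, -3.046, -0.003]
wrist_force: [-15.5, 7.2, 19.7]
width: 0.272
grip_force: 82.8
```

{"api": "play_rows", "payload": {"steps": [0,0,-0.0008,0,-0.002,0,-0.0008,0,-0.002,0,-0.0008,0]}}

```text
time: 18.25
tool_pos: [0.4477, -0.2379, 0.053]
tcp_rot: [-0.733, -3.045, -0.004]
wrist_force: [-17.8, 6.8, 16.9]
width: 0.274
grip_force: 82.4
```

{"api": "play_rows", "payload": {"steps": [-0.002,0,0,0,-0.003,0,0,0,-0.003,0,0,0]}}

```text
time: 18.62
tool_pos: [0.4488, -0.2387, 0.0528]
tcp_rot: [-0.732, -3.041, -0.005]
wrist_force: [-20.5, 8.2, 21.4]
width: 0.27
grip_force: 82.8
```

{"api": "play_rows", "payload": {"steps": [-0.002,0,-0.0005,0,-0.004,0,-0.0008,0,-0.004,0,-0.0008,0]}}

```text
time: 19.0
tool_pos: [0.4527, -0.2406, 0.0528]
tcp_rot: [-0.732, -3.042, -0.005]
wrist_force: [-17.4, 6.2, 13.5]
width: 0.27
grip_force: 81.6
```

{"api": "play_rows", "payload": {"steps": [-0.002,0,0,0,-0.003,0,0,0,-0.003,0,0,0]}}

```text
time: 19.38
tool_pos: [0.455, -0.2417, 0.0528]
tcp_rot: [-0.732, -3.041, -0.005]
wrist_force: [-18.2, 7.9, 15.6]
width: 0.272
grip_force: 81.9
```

```bash
cat > st.py <<'E'
from plan import *
s=bot.read_state();R=Ro.from_rotvec(s['tcp_rot']).as_matrix();u=np.array([.889,-.457])
ins=(s['tool_pos'][:2]-[.5127,-.2703])@u
print('t',s['time'],'tipins',ins+.1093,'z',s['tool_pos'][2],'F',s['wrist_force'].round(1),'M',s['torque'].round(2),'zaxis',R[:,2].round(4),'pitch',-R[:2,2]@u)
E
python3 st.py
```

```text
t 19.375 tipins 0.044943352741620216 z 0.052806514858778436 F [-18.2   7.9  15.6] M [1.14 2.2  0.01] zaxis [-0.0125  0.0066 -0.9999] pitch 0.014149281819030274
```

{"api": "play_rows", "payload": {"steps": [-0.002,0,-0.0003,0,-0.004,0,-0.0005,0,-0.004,0,-0.0005,0]}}

```text
time: 19.75
tool_pos: [0.4585, -0.2434, 0.0528]
tcp_rot: [-0.732, -3.041, -0.006]
wrist_force: [-16.1, 7.5, 12.5]
width: 0.272
grip_force: 81.3
```

{"api": "play_rows", "payload": {"steps": [-0.001,0,0,0,-0.003,0,0,0,-0.003,0,0,0]}}

```text
time: 20.12
tool_pos: [0.4612, -0.2447, 0.0528]
tcp_rot: [-0.732, -3.041, -0.006]
wrist_force: [-16.8, 6.6, 12.4]
width: 0.27
grip_force: 81.4
```

```bash
python3 st.py
```

```text
t 20.125 tipins 0.05181264254441235 z 0.052818455686166436 F [-16.8   6.6  12.4] M [1.11 2.06 0.06] zaxis [-0.0126  0.0068 -0.9999] pitch 0.01427467185584814
```

```bash
python3 - <<'E'
from plan import *
from fit import W
from scipy.optimize import least_squares
c=np.load('fit1.npz')['c'];c[2]=-.475
res=[]
for n,old in(('scene','scene2'),('top','top2')):
    d=snap(n,n+'3.png');A=cv2.cvtColor(cv2.imread(f'pics/{old}.png'),6);B=cv2.cvtColor(d['pixels'],6)
    L=[(-.076,-.07,.088),(-.076,-.035,.085),(.066,-.07,.088),(-.005,-.04,.088),(-.04,0,.088),(-.005,.035,.088),(.03,0,.088),(-.075,-.07,.078),(-.075,-.07,.012),(-.075,-.04,.045),(.066,.07,.088),(-.076,.07,.088)]
    pts=np.array([proj(d,W(c,l)) for l in L],np.float32)[:,None]
    q,st,e=cv2.calcOpticalFlowPyrLK(A,B,pts,None,winSize=(13,13),maxLevel=1)
    k,_,_=cv2.calcOpticalFlowPyrLK(B,A,q,None,winSize=(13,13),maxLevel=1)
    for l,p,f,s_,e_,b in zip(L,pts[:,0],(q-pts)[:,0],st[:,0],e[:,0],np.abs(k-pts).max((1,2))):
        print(n,l,p.round(),f.round(2),round(float(e_),1));
        if b<.3 and e_<8:res.append((d,l,f))
def mv(l,q): # shift q0, tilt q1 about rear foot (.062,0)
    x,z=l[0]-.062,l[2];return (.062+x*np.cos(q[1])+z*np.sin(q[1])+q[0],l[1],-x*np.sin(q[1])+z*np.cos(q[1]))
g=lambda q:np.concatenate([proj(d,W(c,mv(l,q)))-proj(d,W(c,l))-f for d,l,f in res])
r=least_squares(g,[0,0],loss='soft_l1',f_scale=.2,x_scale=[1e-3,1e-2]);print(r.x,'foot rise',.12*r.x[1],r.fun.round(2))
E
```

```text
scene (-0.076, -0.07, 0.088) [417. 299.] [ 1.17 -1.07] 4.2
scene (-0.076, -0.035, 0.085) [406. 292.] [-56.78 -23.19] 52.0
scene (0.066, -0.07, 0.088) [449. 268.] [ 0.76 -0.71] 2.3
scene (-0.005, -0.04, 0.088) [424. 277.] [ 0.91 -0.81] 1.8
scene (-0.04, 0, 0.088) [404. 276.] [-21.83  -8.91] 22.8
scene (-0.005, 0.035, 0.088) [401. 262.] [-16.5   -4.78] 46.4
scene (0.03, 0, 0.088) [419. 261.] [ 1.06 -0.51] 1.6
scene (-0.075, -0.07, 0.078) [417. 301.] [ 1.1  -1.06] 4.8
scene (-0.075, -0.07, 0.012) [413. 316.] [ 0.91 -0.68] 2.4
scene (-0.075, -0.04, 0.045) [406. 302.] [ 0.31 -2.42] 22.6
scene (0.066, 0.07, 0.088) [406. 241.] [ 59.89 -89.74] 64.8
scene (-0.076, 0.07, 0.088) [374. 270.] [-11.57  10.33] 12.8
top (-0.076, -0.07, 0.088) [417. 272.] [3.82 7.1 ] 76.4
top (-0.076, -0.035, 0.085) [406. 268.] [-2.78  2.59] 36.7
top (0.066, -0.07, 0.088) [435. 232.] [ 0.24 -0.73] 6.7
top (-0.005, -0.04, 0.088) [417. 248.] [-1.73  6.26] 46.4
top (-0.04, 0, 0.088) [401. 252.] [-0.71  0.12] 47.9
top (-0.005, 0.035, 0.088) [395. 237.] [ 0.75 -0.96] 8.5
top (0.03, 0, 0.088) [410. 232.] [ 0.76 -0.76] 4.1
top (-0.075, -0.07, 0.078) [416. 273.] [3.7  7.25] 75.1
top (-0.075, -0.07, 0.012) [412. 275.] [16.74  4.56] 45.8
top (-0.075, -0.04, 0.045) [405. 269.] [2.33 6.14] 38.4
top (0.066, 0.07, 0.088) [395. 213.] [ 0.12 -0.13] 7.3
top (-0.076, 0.07, 0.088) [376. 252.] [ 0.93 -1.02] 16.6
[0.00244455 0.00898344] foot rise 0.0010780127971802848 [-0.34  0.02 -0.08  0.03 -0.15 -0.04 -0.33 -0.24 -0.29  0.03 -0.26 -0.17
  0.18 -0.17 -0.32 -0.16  0.31 -0.76]
```

```bash
cat > tilt.py <<'E'
from plan import *
from fit import W
from scipy.optimize import least_squares
c0=np.load('fit1.npz')['c'];c0[2]=-.475
def grid(a,b,n): return [(x,y) for x in np.linspace(*a,n) for y in np.linspace(*b,n)]
top=[(x,y,.088) for x,y in grid((-.082,.072),(-.076,.076),50)]
front=[(-.075,y,z) for y,z in grid((-.074,.0),(.012,.082),30)]
side=[(x,-.07,z) for x,z in grid((-.075,.06),(.012,.082),30)]
L={'scene':np.array(top+front+side),'top':np.array(top)}
def mv(l,q):
    x,z=l[:,0]-.062,l[:,2];C,S=np.cos(q[1]),np.sin(q[1])
    return np.c_[.062+x*C+z*S+q[0],l[:,1]+q[2]+q[3]*l[:,0],-x*S+z*C]
def wp(l):
    C,S=np.cos(c0[2]),np.sin(c0[2]);return np.c_[c0[0]+C*l[:,0]-S*l[:,1],c0[1]+S*l[:,0]+C*l[:,1],l[:,2]]
def pj(c,X):
    p=(X@c['R'].T+c['t'])@c['mtx'].T;return (p[:,:2]/p[:,2:]).astype(np.float32)
def samp(I,p): return cv2.remap(I,p[:,0].copy(),p[:,1].copy(),cv2.INTER_CUBIC)[:,0]
def blur(I): return cv2.GaussianBlur(cv2.cvtColor(I,6).astype(np.float32),(0,0),1.0)
def run(cams,new,old):
    D=[]
    for n in cams:
        l=L[n];a=samp(blur(cv2.imread(f'pics/{old[n]}.png')),pj(load(old[n]),wp(l)));D.append((load(old[n]),l,a,new[n]))
    def g(q):
        q=np.array(q)*.01;return np.concatenate([samp(I,pj(c,wp(mv(l,q))))-a for c,l,a,I in D])
    r=least_squares(g,[.1,.1,0,0],loss='cauchy',f_scale=4,diff_step=.02,x_scale=.1)
    x=r.x*.01;print(cams,old,'shift,tilt,lat,yaw',x.round(4),'foot rise mm',1000*.12*x[1],'cost',r.cost)
if __name__=='__main__':
    new={n:blur(np.mean([bot.read_camera(n)['pixels'] for _ in range(4)],0).astype(np.uint8)) for n in('scene','top')}
    for cams in(['scene'],['scene','top']):
        for k in '12':run(cams,new,{'scene':'scene'+k,'top':'top'+k})
    # noise check: unmoved pair
    run(['scene','top'],{n:blur(cv2.imread(f'pics/{n}2.png')) for n in('scene','top')},{'scene':'scene1','top':'top1'})
E
python3 tilt.py; python3 st.py
```

```text
['scene'] {'scene': 'scene1', 'top': 'top1'} shift,tilt,lat,yaw [ 0.0036  0.001  -0.      0.001 ] foot rise mm 0.12558175731744067 cost 66773.55760746487
['scene'] {'scene': 'scene2', 'top': 'top2'} shift,tilt,lat,yaw [ 0.0035  0.0022 -0.0002 -0.0003] foot rise mm 0.2665390496077934 cost 60416.46111298773
['scene', 'top'] {'scene': 'scene1', 'top': 'top1'} shift,tilt,lat,yaw [ 0.0033  0.0013 -0.0001  0.0014] foot rise mm 0.16028796732131517 cost 108467.69355985711
['scene', 'top'] {'scene': 'scene2', 'top': 'top2'} shift,tilt,lat,yaw [ 0.0032  0.0022 -0.0002  0.0008] foot rise mm 0.2622679693444638 cost 101350.09631574198
['scene', 'top'] {'scene': 'scene1', 'top': 'top1'} shift,tilt,lat,yaw [0.0001 0.0005 0.0001 0.0018] foot rise mm 0.06583703117884894 cost 25693.587891873
t 20.625 tipins 0.051789813113327844 z 0.0528328205109483 F [-16.3   8.5  12.5] M [1.07 2.   0.06] zaxis [-0.0125  0.0068 -0.9999] pitch 0.014207189298446004
```

```bash
python3 - <<'E'
import re
s=open('tilt.py').read()
s=s.replace("r=least_squares(g,[.1,.1,0,0],loss='cauchy',f_scale=4,diff_step=.02,x_scale=.1)","from scipy.optimize import minimize;F=lambda q:np.log1p((g(q)/4)**2).sum();r=min((minimize(F,[.2,t,0,0],method='Nelder-Mead',options=dict(initial_simplex=np.array([.2,t,0,0])+np.vstack([np.zeros(4),np.diag([.15,.8,.1,.3])]),xatol=1e-3,fatol=.1,maxiter=600)) for t in(0,2.5)),key=lambda r:r.fun)").replace('r.cost','r.fun')
open('tilt.py','w').write(s)
E
python3 tilt.py
```

```text
['scene'] {'scene': 'scene1', 'top': 'top1'} shift,tilt,lat,yaw [ 0.0009  0.0239 -0.0007  0.0094] foot rise mm 2.8634018780788844 cost 8038.0986328125
['scene'] {'scene': 'scene2', 'top': 'top2'} shift,tilt,lat,yaw [ 0.001   0.024  -0.0007  0.0105] foot rise mm 2.88295164286088 cost 7207.4638671875
['scene', 'top'] {'scene': 'scene1', 'top': 'top1'} shift,tilt,lat,yaw [ 0.0009  0.0238 -0.0006  0.0097] foot rise mm 2.851251859685358 cost 12938.7578125
['scene', 'top'] {'scene': 'scene2', 'top': 'top2'} shift,tilt,lat,yaw [ 0.0009  0.0238 -0.0007  0.0092] foot rise mm 2.86035690861551 cost 12112.638671875
['scene', 'top'] {'scene': 'scene1', 'top': 'top1'} shift,tilt,lat,yaw [-0.  0. -0. -0.] foot rise mm 0.0025096149308783022 cost 3044.62646484375
```

```bash
python3 - <<'E'
from plan import *
a=snap('wrist','wr5.png');b=cv2.imread('pics/scene3.png')[225:345,330:430]
cv2.imwrite('pics/last.png',np.hstack([cv2.resize(a['pixels'],(480,360)),cv2.resize(b,(300,360),interpolation=cv2.INTER_CUBIC)]))
E
```

```text
(no output)
```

View pics/last.png

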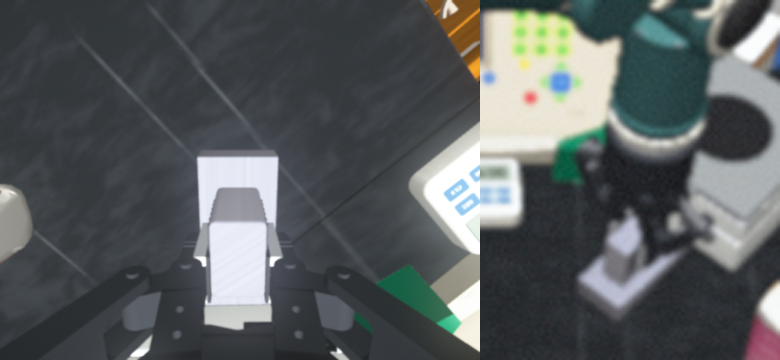

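The wedge sits flat under the middle of the front edge with the gripper clear of the housing. The fitted tilt puts the front feet about 2.9 mm up, so I'm handing in.

```bash
python3 -c "
from workcell import bot
print(bot.finish_job())"
```

```text
the job is handed in; nothing more can be done
None
```

The job is handed in: the lid is pressed shut, and the wedge, still gripped flat on the worktop, holds the front feet about 2.9 mm clear by my camera estimate; no judging result came back.

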